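# Find the loose bolt on the studio desk's power duct and hold its cover open

## Robot

A 6-joint arm with a two-finger parallel gripper is mounted at the origin on the work surface. World frame = base frame: x ahead of the robot, y to its left, z up, the work surface at z = 0. Lengths are in m, angles in rad, forces in N, time in s.
With the tool pointing down it reaches from about 0.35 to 0.85 m from the base axis. Payload 8.1 kg.
Tool frame: the origin (TCP) lies midway between the tips of the shut fingers; the grasp point (between the pads) lies r.grip_point_offset behind it (r.grip_point_offset is the distance from the TCP to the grasp point, in m); z points along the fingers, y is the direction in which the jaws open and shut (so a half turn about z gives the same grasp; the last joint's range is limited). The gripper opens to 93 mm and grips with 3 to 60 N. Pads are 15 mm wide; open, the fingers measure 128 mm over their backs; the gripper's body (75 mm by 188 mm) begins 65 mm behind the grasp point.
Start: joints at [-1.287, 0.13, 1.488, -0, 1.523, -0.085], TCP at [0.216, -0.56, 0.219] pointing down, gripper open.
Joint ranges: [-2.96, 2.96], [-0.89, 2.26], [0.02, 2.5], [-1.34, 4.48], [0, 2.73], [-2.66, 2.66]. Speed limits (rad/s): [2.39, 2.39, 2.79, 3.14, 3.14, 3.14].

## Interface

Orientations are given as a unit quaternion [x, y, z, w].
In Python, from cell import readout, read_camera, camera_model, workorder, r gives the robot as it stands.
- The arm moves only by the tool drive_tool, never from a script. Its argument "targets" is a list of rows, each an object with "jaw": the finger opening in m, from 0 to 0.093; "translation": the shift along the tool's x, y, z in m, a list of three; "turn": the turn about the tool's z in degrees. In form: [{"jaw": jaw, "translation": [dx, dy, dz], "turn": turn}, ...]. A call has 1 to 10 rows; each row is the pose to reach, as a shift and turn from the pose commanded when the call began, along the tool's axes at that moment; what a row does not reach only later rows make up. A row lasts 1/8 s, in which the tool goes at most 62.5 mm and 10.7 degrees, less where a joint would pass 70% of its speed; a pose out of reach is approached as far as the arm can. A call with a gripper value outside its range is refused whole. The fingers move at their own pace and stop on an object; "squeeze" is the grip in N (left out, the last holds). Time passes only in rows, so rows that repeat a pose let the fingers close. It gives the time, the measured TCP pose, the force and the opening at its end, in the units of the state.
- readout.state(): the state, without advancing time (a new reading comes with each control period).
- read_camera(name): name is "scene" or "top"; returns the picture (480x640x3 uint8, red, green, blue); there is no depth.
- camera_model(name): a dict with "K" (3x3 intrinsics, pixels), "dist_coeffs" ([k1, k2, p1, p2, k3] as OpenCV has them; the pictures are not rectified), "rvec" (rotation vector, rad) and "tvec" (3), from world to camera coordinates, as OpenCV has them. Camera axes: x right, y down, z forward; pixel columns grow to the right and rows downward; lengths in m; the calibration is good to about 2 mm. A picture is of the moment at which its call begins. camera_model takes no time and is no camera call.
- workorder.hand_in(): hands the job in, once; it reports no verdict.
The state is a dict: "t": time; "qpos": joint angles; "joint_vel": joint speeds; "effort": joint torques, N m; "ee_pos": TCP position; "eef_rot": TCP orientation; "force": force on the tool from outside, world axes, zero at the start; "moment": the same for the moment, N m; "width": finger opening in m.
Only numpy, scipy, OpenCV 4.12 (cv2) and the standard library are available. Lean on these libraries where they do the work, as an engineer would, in place of code of your own. Each camera call takes 0.05 s, during which the arm holds its last target.

## Task

Three captive bolts hold down the hinged covers of the desk's power duct, and one of them has stripped its thread: it is loose and gives when pressed, while the tight ones do not. Tap all three bolt heads, one after the other, from the left end (the switch end) to the right, to find it, then lift the cover that it should be holding to at least 60 degrees and finish while still holding the cover open there, so that a workmate can replace the thread insert under it. Do not disturb the things lying around the duct.

Things in the scene. Friction and masses are not known exactly. Their poses are not given: they have to be found in the camera images.
- duct: Aluminium power duct fixed on the desk: 96 mm (x) by 440 mm (y) by 45 mm high (z). Origin at the centre of its underside; its y axis runs along it to the left end, where a black rocker switch lies in its top face; x points away from the robot's side, z up. Three covered bays are on its top at y = +110, 0 and -110 mm; which of bay_a, b and c is at which place varies.
- bay_a: One of three like bays: flange 84 x 70 x 2 mm, raised curb, grey hinged cover with a steel bolt through it. Origin mid-bay on the duct's top (45 mm above the desk), axes as the duct's. Shut cover: underside 14, top 26 mm above the origin. Its hinge line runs along y at x = +38, z = +18 mm (the side away from the robot). The bolt's axis is at x = -22 mm.
- bay_b: One of three like bays: flange 84 x 70 x 2 mm, raised curb, grey hinged cover with a steel bolt through it. Origin mid-bay on the duct's top (45 mm above the desk), axes as the duct's. Shut cover: underside 14, top 26 mm above the origin. Its hinge line runs along y at x = +38, z = +18 mm (the side away from the robot). The bolt's axis is at x = -22 mm.
- bay_c: One of three like bays: flange 84 x 70 x 2 mm, raised curb, grey hinged cover with a steel bolt through it. Origin mid-bay on the duct's top (45 mm above the desk), axes as the duct's. Shut cover: underside 14, top 26 mm above the origin. Its hinge line runs along y at x = +38, z = +18 mm (the side away from the robot). The bolt's axis is at x = -22 mm.
- bolt_a_top (a point): Middle of the upper face of the bolt in bay_a, the place to tap: a knurled head 17 mm across and 12 mm high, its top 16 mm above the cover. A tight bolt stays put when pressed; the loose one sinks 4 mm under about 2 N, then meets the cover, and springs back when let go.
- bolt_b_top (a point): Middle of the upper face of the bolt in bay_b, the place to tap: a knurled head 17 mm across and 12 mm high, its top 16 mm above the cover. A tight bolt stays put when pressed; the loose one sinks 4 mm under about 2 N, then meets the cover, and springs back when let go.
- bolt_c_top (a point): Middle of the upper face of the bolt in bay_c, the place to tap: a knurled head 17 mm across and 12 mm high, its top 16 mm above the cover. A tight bolt stays put when pressed; the loose one sinks 4 mm under about 2 N, then meets the cover, and springs back when let go.
- bolt_a (a joint): How far the bolt in bay_a is pressed down: 0 at rest for all, up to 0.004 m while the loose one is pressed, about 0 always for a tight one.
- bolt_b (a joint): How far the bolt in bay_b is pressed down: 0 at rest for all, up to 0.004 m while the loose one is pressed, about 0 always for a tight one.
- bolt_c (a joint): How far the bolt in bay_c is pressed down: 0 at rest for all, up to 0.004 m while the loose one is pressed, about 0 always for a tight one.
- cover_a_grip (a point): Point in the cover of bay_a, mid-thickness, mid-width, 14 mm in from its free edge (robot's side), 59 mm from the hinge line: between the flat side faces where it can be pinched. Cover: 70 (x) x 52 (y) x 12 mm thick; its sides overhang the curb beneath by 3 mm, with 12 mm free between them and the flange.
- cover_b_grip (a point): Point in the cover of bay_b, mid-thickness, mid-width, 14 mm in from its free edge (robot's side), 59 mm from the hinge line: between the flat side faces where it can be pinched. Cover: 70 (x) x 52 (y) x 12 mm thick; its sides overhang the curb beneath by 3 mm, with 12 mm free between them and the flange.
- cover_c_grip (a point): Point in the cover of bay_c, mid-thickness, mid-width, 14 mm in from its free edge (robot's side), 59 mm from the hinge line: between the flat side faces where it can be pinched. Cover: 70 (x) x 52 (y) x 12 mm thick; its sides overhang the curb beneath by 3 mm, with 12 mm free between them and the flange.
- cover_a (a joint): Opening angle of the cover of bay_a: 0 shut (flat), growing as its free edge goes up and over away from the robot, to 1.75 rad. A spring shuts it: about 1.2 N at the free edge when shut, 1.5 N at 60 degrees; let go, it snaps shut. A cover whose bolt is tight cannot be lifted.
- cover_b (a joint): Opening angle of the cover of bay_b: 0 shut (flat), growing as its free edge goes up and over away from the robot, to 1.75 rad. A spring shuts it: about 1.2 N at the free edge when shut, 1.5 N at 60 degrees; let go, it snaps shut. A cover whose bolt is tight cannot be lifted.
- cover_c (a joint): Opening angle of the cover of bay_c: 0 shut (flat), growing as its free edge goes up and over away from the robot, to 1.75 rad. A spring shuts it: about 1.2 N at the free edge when shut, 1.5 N at 60 degrees; let go, it snaps shut. A cover whose bolt is tight cannot be lifted.
- mug_mid (a point): Bystander: white ceramic mug, 80 mm across, 92 mm high; the point half-way up its axis.
- ink_mid (a point): Bystander: ink jar, 48 mm across, 62 mm high; the point half-way up its axis.
- tape_mid (a point): Bystander: roll of paper tape lying flat, 90 mm across, 24 mm high; its centre.
- screwdriver: Bystander: screwdriver lying on the desk beyond the duct, along its own x axis; leave it there.

How it is judged:
On the way, in this order (a step that is already met when the one before it is completed fails the run):
1. the left-hand bolt is tapped, all covers shut (((y of bay_a in the frame of duct above 0.055 m and contact force between the fingers and bolt_a above 1 N and value of joint each of cover_a, cover_b, cover_c below 0.15 rad) or (y of bay_b in the frame of duct above 0.055 m and contact force between the fingers and bolt_b above 1 N and value of joint each of cover_a, cover_b, cover_c below 0.15 rad) or (y of bay_c in the frame of duct above 0.055 m and contact force between the fingers and bolt_c above 1 N and value of joint each of cover_a, cover_b, cover_c below 0.15 rad))), for 0.04 s.
2. the middle bolt is tapped, all covers shut (((y of bay_a in the frame of duct between -0.055 and 0.055 m and contact force between the fingers and bolt_a above 1 N and value of joint each of cover_a, cover_b, cover_c below 0.15 rad) or (y of bay_b in the frame of duct between -0.055 and 0.055 m and contact force between the fingers and bolt_b above 1 N and value of joint each of cover_a, cover_b, cover_c below 0.15 rad) or (y of bay_c in the frame of duct between -0.055 and 0.055 m and contact force between the fingers and bolt_c above 1 N and value of joint each of cover_a, cover_b, cover_c below 0.15 rad))), for 0.04 s.
3. the right-hand bolt is tapped, all covers shut (((y of bay_a in the frame of duct below -0.055 m and contact force between the fingers and bolt_a above 1 N and value of joint each of cover_a, cover_b, cover_c below 0.15 rad) or (y of bay_b in the frame of duct below -0.055 m and contact force between the fingers and bolt_b above 1 N and value of joint each of cover_a, cover_b, cover_c below 0.15 rad) or (y of bay_c in the frame of duct below -0.055 m and contact force between the fingers and bolt_c above 1 N and value of joint each of cover_a, cover_b, cover_c below 0.15 rad))), for 0.04 s.
4. the cover of the loose bolt is held up by the fingers (((value of joint cover_a above 1 rad and contact force between the fingers and cover_a above 0.3 N and velocity of joint cover_a between -0.15 and 0.15 rad/s and value of joint each of cover_b, cover_c below 0.1 rad) or (value of joint cover_b above 1 rad and contact force between the fingers and cover_b above 0.3 N and velocity of joint cover_b between -0.15 and 0.15 rad/s and value of joint each of cover_a, cover_c below 0.1 rad) or (value of joint cover_c above 1 rad and contact force between the fingers and cover_c above 0.3 N and velocity of joint cover_c between -0.15 and 0.15 rad/s and value of joint each of cover_a, cover_b below 0.1 rad))), for 0.2 s.
At the end, for the whole second after the job is handed in: A cover (only the one with the loose bolt can open) stands still, open by over 57 degrees (1.0 rad), with the fingers pressing on it or its bolt by over 0.3 N (else its spring shuts it); the other two are shut (under 0.1 rad) (((value of joint cover_a above 1 rad and contact force between the fingers and cover_a above 0.3 N and velocity of joint cover_a between -0.15 and 0.15 rad/s and value of joint each of cover_b, cover_c below 0.1 rad) or (value of joint cover_b above 1 rad and contact force between the fingers and cover_b above 0.3 N and velocity of joint cover_b between -0.15 and 0.15 rad/s and value of joint each of cover_a, cover_c below 0.1 rad) or (value of joint cover_c above 1 rad and contact force between the fingers and cover_c above 0.3 N and velocity of joint cover_c between -0.15 and 0.15 rad/s and value of joint each of cover_a, cover_b below 0.1 rad))); the arm keeps its last pose, push and grip.
It fails at once if a bystander is moved by more than 25 mm (distance of any of mug_mid, ink_mid, tape_mid, screwdriver from where it was at the start of the episode above 0.025 m).
It also fails if it takes over 56 s, if anything falls off the work surface, if the arm or the gripper's body presses on something with over 40 N, if the wrist force passes 120 N, or if a joint passes its speed limit or range.

## Working session

There is one attempt and no reset: what is moved stays moved. The work goes in short steps, Python scripts to look and compute and a tool call to move; the robot and the scene stay as the last step left them, time stands still between calls to the robot, and variables do not carry over. Pictures are saved under pics/ and viewed, and the job is handed in when it is done.

Besides the shell and the picture viewer there is one more tool, called as name([rows], argument=value, ...), one row to a line, values as JSON. drive_tool: Moves the arm, as the interface text tells. Its arguments: {"type":"object","properties":{"targets":{"type":"array","items":{"type":"object","properties":{"jaw":{"type":"number"},"translation":{"type":"array","items":{"type":"number"}},"turn":{"type":"number"}}}},"squeeze":{"type":"number"}},"required":["targets"]}

```bash
ls; mkdir -p pics
python3 - <<'E'
from cell import readout, read_camera, camera_model, workorder, r
import cv2
print(readout.state()); print(r.grip_point_offset)
for n in("scene","top"):
    cv2.imwrite(f"pics/{n}0.png",read_camera(n)[:,:,::-1]); print(camera_model(n))
E
```

```text
pics
{'t': 0.0, 'qpos': array([-1.28737800e+00,  1.31148331e-01,  1.48929395e+00, -4.33330884e-05,
        1.52295812e+00, -8.54264483e-02]), 'joint_vel': array([0.00101076, 0.00029071, 0.00014987, 0.00039628, 0.00013716,
       0.0004052 ]), 'effort': array([-3.27478392e-04, -5.59833348e+01, -4.91770720e+01,  7.66608864e-02,
        3.54660605e-02, -1.39716312e-04]), 'ee_pos': array([ 0.21615541, -0.55910703,  0.21758704]), 'eef_rot': array([ 9.83041741e-01,  1.83379708e-01, -1.10868472e-04, -8.97308118e-04]), 'force': array([-0.3463629 ,  0.72513551, -0.03656989]), 'moment': array([-2.11877703e-05,  4.59330144e-02, -1.70560940e-02]), 'width': 0.09288531312834283}
0.0188
{'K': array([[586.14713163,   0.        , 326.85940256],
       [  0.        , 586.14713163, 239.17766644],
       [  0.        ,   0.        ,   1.        ]]), 'dist_coeffs': array([-0.18450616,  0.        ,  0.        ,  0.        ,  0.        ]), 'rvec': array([ 2.24903932,  1.43507539, -0.39449942]), 'tvec': array([-0.28172597, -0.40411488,  1.49629219])}
{'K': array([[458.74029976,   0.        , 323.51624405],
       [  0.        , 458.74029976, 239.72152984],
       [  0.        ,   0.        ,   1.        ]]), 'dist_coeffs': array([-0.05763768,  0.        ,  0.        ,  0.        ,  0.        ]), 'rvec': array([ 2.09808441, -2.08075855,  0.26191156]), 'tvec': array([0.02842022, 0.5984008 , 0.92268576])}
```

View pics/scene0.png

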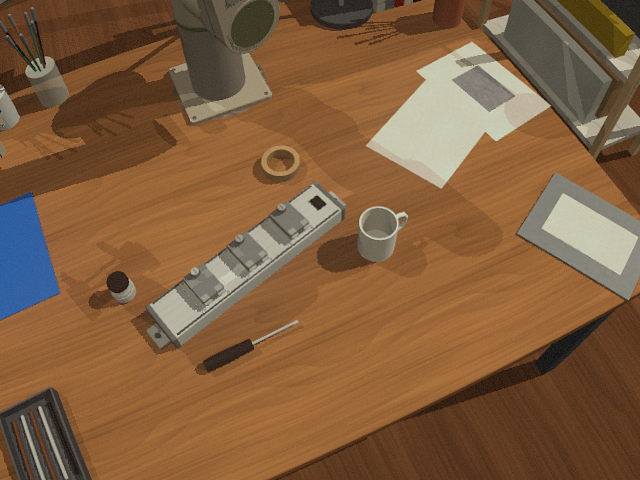

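View pics/top0.png

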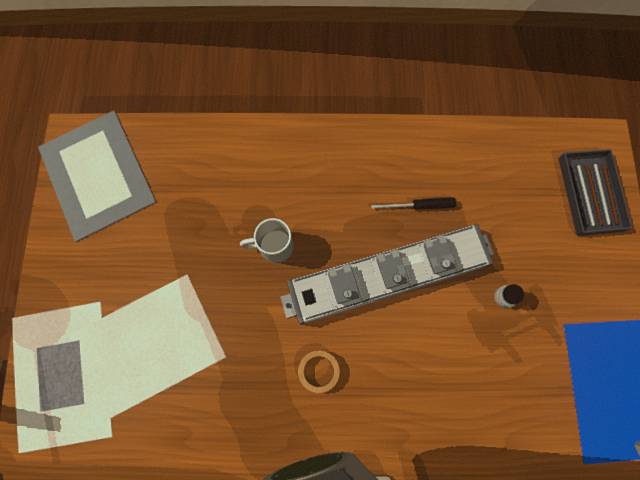

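The scene camera shows the duct with its switch at (318,202), and bolts near (281,207), (239,238) and (195,271). The top camera shows the switch at (309,297) and bolts at about (348,293), (397,279) and (446,263). I'll enlarge both for closer readings.

Run:
```python
import cv2
a=cv2.imread("pics/top0.png")[215:335,275:505]; cv2.imwrite("pics/topc.png",cv2.resize(a,None,fx=3.4,fy=3.4,interpolation=cv2.INTER_CUBIC))
a=cv2.imread("pics/scene0.png")[175:350,140:360]; cv2.imwrite("pics/scenec.png",cv2.resize(a,None,fx=3.4,fy=3.4,interpolation=cv2.INTER_CUBIC))
```

```text
(no output)
```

View pics/topc.png

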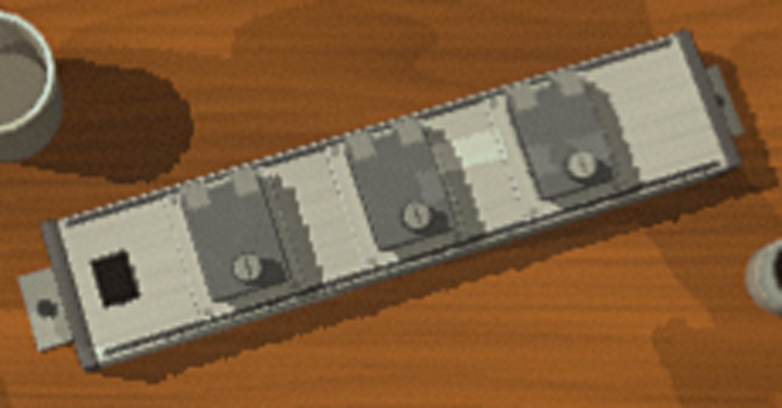

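View pics/scenec.png

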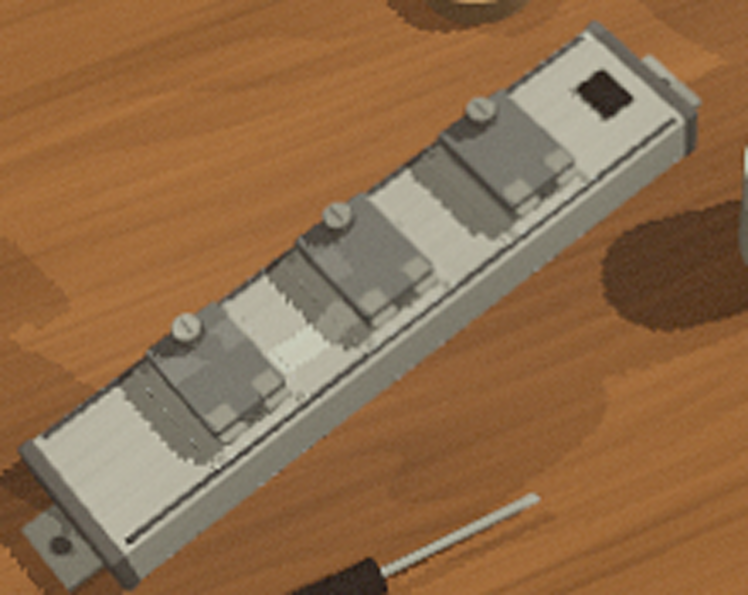

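```bash
cat > h.py <<'E'
import numpy as np, cv2
from cell import readout, read_camera, camera_model
from scipy.optimize import least_squares
def proj(n,P):
    m=camera_model(n); return cv2.projectPoints(np.atleast_2d(np.array(P,float)),m["rvec"],m["tvec"],m["K"],m["dist_coeffs"])[0][:,0]
def back(n,uv,z):
    m=camera_model(n); p=cv2.undistortPoints(np.array([[uv]],float),m["K"],m["dist_coeffs"])[0,0]
    R=cv2.Rodrigues(m["rvec"])[0]; d=R.T@np.array([*p,1]); c=-R.T@m["tvec"]; return c+d*(z-c[2])/d[2]
def T(q,p):
    c,s=np.cos(q[2]),np.sin(q[2]); p=np.atleast_2d(p)
    return np.c_[q[0]+c*p[:,0]-s*p[:,1], q[1]+s*p[:,0]+c*p[:,1], p[:,2]]
E
python3 - <<'E'
from h import *
tb=np.array([(247,268),(417,215),(583,165)])/3.4+[275,215]
sb=np.array([(481,107),(337,213),(187,325)])/3.4+[140,175]
tc=np.array([(46,223),(688,33),(738,163),(90,368)])/3.4+[275,215]
for a,b in zip(tb,sb): print(back("top",a,.087),back("scene",b,.087))
bolts=[(-.022,y,.087) for y in (.11,0,-.11)]
cor=[(.048,.22,.045),(.048,-.22,.045),(-.048,-.22,.045),(-.048,.22,.045)]
def res(q,w=(1,1,1)):
    B=T(q,bolts);C=T(q,cor)
    return np.r_[w[0]*(proj("top",B)-tb).ravel(),w[1]*(proj("scene",B)-sb).ravel(),w[2]*(proj("top",C)-tc).ravel()]
for w in((1,1,1),(1,0,0),(0,1,0),(0,0,1)):
    s=least_squares(res,[.55,0,.2],args=(w,)); q=s.x;print(w,q,np.degrees(q[2]),np.round(s.fun,1))
    print(T(q,bolts)[:,:2].round(4).tolist())
for n,uv,z in(("top",(273,222),.09),("top",(511,290),.062),("top",(318,372),.024),("top",(415,204),.01)): print(n,back(n,uv,z))
E
```

```text
[ 0.47900238 -0.01791057  0.087     ] [ 0.48124671 -0.01451363  0.087     ]
[ 0.51266418 -0.12345283  0.087     ] [ 0.51404066 -0.11947989  0.087     ]
[ 0.54497292 -0.22880481  0.087     ] [ 0.54708093 -0.22376121  0.087     ]
(1, 1, 1) [ 0.5336271  -0.11569545  0.30348227] 17.38825323757373 [-0.3 -0.4 -0.6  0.  -0.7 -0.3 -1.5 -0.1 -1.6 -0.  -1.9  0.   0.4 -0.5
 -2.3 -0.5 -1.4  0.8 -0.3 -0.8]
[[0.4798, -0.0173], [0.5126, -0.1223], [0.5455, -0.2272]]
(1, 0, 0) [ 0.53319895 -0.11681183  0.30307413] 17.364868561252685 [ 0.2 -0.2 -0.   0.2 -0.2 -0.  -0.  -0.  -0.  -0.  -0.   0.   0.  -0.
 -0.  -0.  -0.   0.   0.  -0. ]
[[0.4794, -0.0184], [0.5122, -0.1234], [0.545, -0.2284]]
(0, 1, 0) [ 0.53508566 -0.11262168  0.30522253] 17.487962774222385 [-0.  -0.  -0.  -0.  -0.  -0.   0.1 -0.1  0.1 -0.  -0.2  0.1 -0.  -0.
 -0.  -0.  -0.  -0.  -0.  -0. ]
[[0.481, -0.0143], [0.5141, -0.1192], [0.5472, -0.2241]]
(0, 0, 1) [ 0.53295418 -0.11764212  0.30413594] 17.42570565952999 [ 0.  -0.   0.   0.   0.   0.  -0.   0.  -0.   0.  -0.   0.   1.2 -0.1
 -1.5 -0.3 -0.5  1.1  0.6 -0.4]
[[0.479, -0.0193], [0.512, -0.1242], [0.5449, -0.2292]]
top [0.63288328 0.14293519 0.09      ]
top [ 0.49243072 -0.37381381  0.062     ]
top [0.31861262 0.04285177 0.024     ]
top [ 0.70393385 -0.18307444  0.01      ]
```

```bash
cat >> h.py <<'E'
from scipy.spatial.transform import Rotation as Ro
Q=[.534,-.1148,np.radians(17.4)]
def shift(P):
    s=readout.state(); R=Ro.from_quat(s["eef_rot"]).as_matrix()
    d=R.T@(np.array(P)-s["ee_pos"]); yaw=np.degrees(np.arctan2(R[1,0],R[0,0]))
    print("t",s["t"],"ee",s["ee_pos"].round(4),"f",s["force"].round(2),"w",s["width"],"yaw",yaw,"-> shift mm",(d*1000).round(1),"turn",yaw-17.4)
E
python3 - <<'E'
from h import *
for y in(.11,0,-.11):
  P=T(Q,(-.022,y,.11))[0]; print(P); shift(P)
E
```

```text
[ 0.48011223 -0.01641246  0.11      ]
t 0.1 ee [ 0.2162 -0.5592  0.2177] f [-0.1   0.1   0.04] w 0.09304087017033874 yaw 21.129574102185302 -> shift mm [ 441.8 -410.9  108.5] turn 3.7295741021853033
[ 0.51300671 -0.1213789   0.11      ]
t 0.1 ee [ 0.2162 -0.5592  0.2177] f [-0.1   0.1   0.04] w 0.09304087017033874 yaw 21.129574102185302 -> shift mm [ 434.7 -301.2  108.3] turn 3.7295741021853033
[ 0.5459012  -0.22634533  0.11      ]
t 0.1 ee [ 0.2162 -0.5592  0.2177] f [-0.1   0.1   0.04] w 0.09304087017033874 yaw 21.129574102185302 -> shift mm [ 427.5 -191.4  108.1] turn 3.7295741021853033
```

drive_tool([
  {"jaw": 0, "translation": [0.044, -0.041, 0.0], "turn": 3.7},
  {"jaw": 0, "translation": [0.088, -0.082, 0.0], "turn": 3.7},
  {"jaw": 0, "translation": [0.132, -0.123, 0.0], "turn": 3.7},
  {"jaw": 0, "translation": [0.176, -0.164, 0.0], "turn": 3.7},
  {"jaw": 0, "translation": [0.22, -0.205, 0.0], "turn": 3.7},
  {"jaw": 0, "translation": [0.264, -0.246, 0.02], "turn": 3.7},
  {"jaw": 0, "translation": [0.308, -0.287, 0.04], "turn": 3.7},
  {"jaw": 0, "translation": [0.352, -0.328, 0.05], "turn": 3.7},
  {"jaw": 0, "translation": [0.396, -0.369, 0.07], "turn": 3.7},
  {"jaw": 0, "translation": [0.442, -0.411, 0.095], "turn": 3.7},
], squeeze=15)

```text
t: 1.35
ee_pos: [0.4788, -0.0197, 0.1255]
eef_rot: [0.988, 0.152, 0.001, 0.0]
force: [0.3, -0.8, -0.1]
width: 0.0012
```

drive_tool([
  {"jaw": 0, "translation": [0, 0, 0], "turn": 0},
  {"jaw": 0, "translation": [0, 0, 0], "turn": 0},
])

```text
t: 1.6
ee_pos: [0.4777, -0.0217, 0.1255]
eef_rot: [0.988, 0.152, -0.001, 0.0]
force: [-0.2, 0.7, 0.5]
width: 0.0006
```

Run:
```python
from h import *
for n in("top","scene"):
    im=read_camera(n)[:,:,::-1]; s=readout.state(); u=proj(n,s["ee_pos"])[0]; b=proj(n,T(Q,(-.022,.11,.087)))[0]; print(n,u,b)
    x0,y0=int(b[0]-60),int(b[1]-70); print(x0,y0)
    cv2.imwrite(f"pics/{n}1.png",cv2.resize(im[y0:y0+120,x0:x0+130],None,fx=5,fy=5,interpolation=cv2.INTER_CUBIC))
shift(T(Q,(-.022,.11,.09))[0])
```

```text
top [350.92521963 291.80570879] [346.92727801 293.28809849]
286 223
scene [275.66173451 195.80130268] [280.40202273 206.38024526]
220 136
t 1.7 ee [ 0.4781 -0.0228  0.1263] f [-1.03 -0.6   0.36] w 0.0004897878666792287 yaw 17.353713367425613 -> shift mm [ 3.8 -5.5 36.3] turn -0.04628663257438603
```

View pics/top1.png

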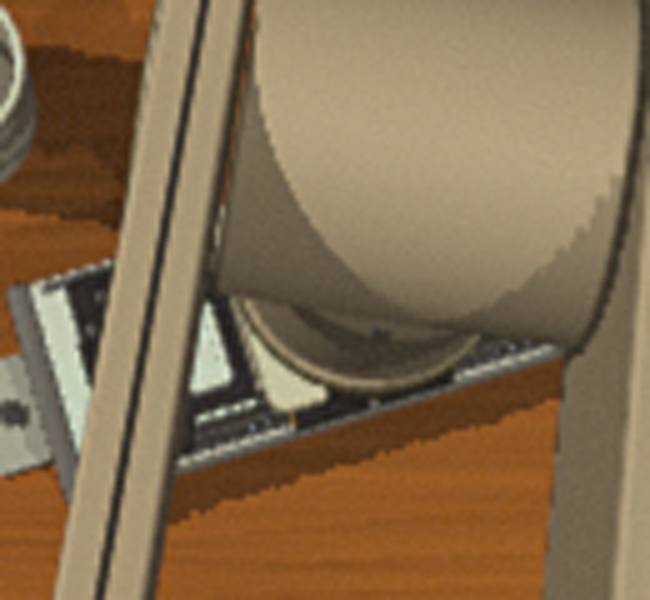

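View pics/scene1.png

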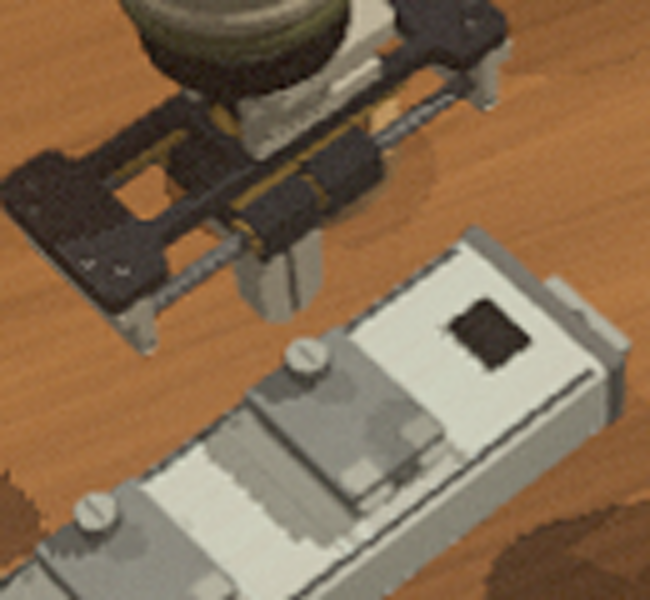

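The scene crop shows the closed fingertip near (277,198), which fits the projected TCP, with the left bolt head at (281,207). The top view is blocked by the arm. The tool is a few mm off target, so I'll correct that and then go down.

drive_tool([
  {"jaw": 0, "translation": [0.004, -0.0055, 0.01], "turn": 0},
  {"jaw": 0, "translation": [0.004, -0.0055, 0.02], "turn": 0},
  {"jaw": 0, "translation": [0.004, -0.0055, 0.03], "turn": 0},
  {"jaw": 0, "translation": [0.004, -0.0055, 0.03], "turn": 0},
])

```text
t: 2.2
ee_pos: [0.4792, -0.0153, 0.0943]
eef_rot: [0.988, 0.151, -0.001, -0.0]
force: [-0.8, 0.4, -0.3]
width: 0.0006
```

Run:
```python
from h import *
for n in("scene",):
    im=read_camera(n)[:,:,::-1]; s=readout.state(); u=proj(n,s["ee_pos"])[0]; b=proj(n,T(Q,(-.022,.11,.087)))[0]; print(n,u,b)
    x0,y0=int(b[0]-40),int(b[1]-50); print(x0,y0)
    cv2.imwrite(f"pics/{n}2.png",cv2.resize(im[y0:y0+80,x0:x0+80],None,fx=7,fy=7,interpolation=cv2.INTER_CUBIC))
shift(T(Q,(-.022,.11,.087))[0])
```

```text
scene [280.54039784 203.83397873] [280.40202273 206.38024526]
240 156
t 2.25 ee [ 0.4797 -0.0153  0.095 ] f [ 0.25  0.22 -0.17] w 0.0006052305805635699 yaw 17.41482506534292 -> shift mm [0.1 1.2 8. ] turn 0.014825065342922272
```

View pics/scene2.png

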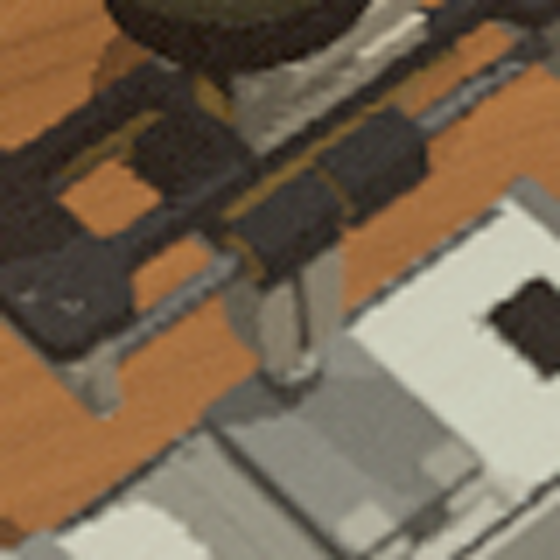

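The fingertip now covers the left bolt at about (281,207), so it's aligned. I'll press in small steps.

drive_tool([
  {"jaw": 0, "translation": [0, 0.001, 0.004], "turn": 0},
  {"jaw": 0, "translation": [0, 0.001, 0.006], "turn": 0},
  {"jaw": 0, "translation": [0, 0.001, 0.007], "turn": 0},
  {"jaw": 0, "translation": [0, 0.001, 0.008], "turn": 0},
  {"jaw": 0, "translation": [0, 0.001, 0.008], "turn": 0},
])

```text
t: 2.88
ee_pos: [0.4806, -0.0162, 0.0878]
eef_rot: [0.988, 0.152, 0.0, -0.0]
force: [0.1, -0.2, 0.4]
width: 0.0003
```

drive_tool([
  {"jaw": 0, "translation": [0, 0, 0.001], "turn": 0},
  {"jaw": 0, "translation": [0, 0, 0.001], "turn": 0},
])

```text
t: 3.12
ee_pos: [0.4807, -0.0162, 0.0869]
eef_rot: [0.988, 0.152, 0.0, 0.0]
force: [0.1, -0.4, 0.8]
width: 0.0004
```

drive_tool([
  {"jaw": 0, "translation": [0, 0, 0.001], "turn": 0},
  {"jaw": 0, "translation": [0, 0, 0.001], "turn": 0},
])

```text
t: 3.38
ee_pos: [0.4807, -0.0162, 0.0858]
eef_rot: [0.988, 0.152, 0.0, 0.0]
force: [-0.4, 0.4, 0.8]
width: 0.0003
```

drive_tool([
  {"jaw": 0, "translation": [0, 0, 0.001], "turn": 0},
  {"jaw": 0, "translation": [0, 0, 0.001], "turn": 0},
])

```text
t: 3.62
ee_pos: [0.4806, -0.0162, 0.0848]
eef_rot: [0.988, 0.152, 0.0, 0.0]
force: [0.6, -0.1, 1.4]
width: 0.0006
```

drive_tool([
  {"jaw": 0, "translation": [0, 0, 0.001], "turn": 0},
  {"jaw": 0, "translation": [0, 0, 0.001], "turn": 0},
])

```text
t: 3.88
ee_pos: [0.4807, -0.0162, 0.0838]
eef_rot: [0.988, 0.151, 0.0, 0.0]
force: [0.9, -1.6, 2.0]
width: 0.0006
```

drive_tool([
  {"jaw": 0, "translation": [0, 0, 0.001], "turn": 0},
  {"jaw": 0, "translation": [0, 0, 0.001], "turn": 0},
])

```text
t: 4.12
ee_pos: [0.4807, -0.0162, 0.0831]
eef_rot: [0.988, 0.152, 0.0, 0.0]
force: [-1.5, 0.2, 4.8]
width: 0.0003
```

drive_tool([
  {"jaw": 0, "translation": [0, 0, 0.001], "turn": 0},
  {"jaw": 0, "translation": [0, 0, 0.001], "turn": 0},
])

```text
t: 4.38
ee_pos: [0.4808, -0.0163, 0.0829]
eef_rot: [0.988, 0.152, 0.0, 0.0]
force: [-4.4, 0.1, 11.8]
width: 0.0005
```

The left bolt gave about 4 mm under 2 N and then stopped hard, so it's the loose one. I still have to tap the other two in order.

drive_tool([
  {"jaw": 0, "translation": [0, 0, -0.025], "turn": 0},
  {"jaw": 0, "translation": [0, 0.03, -0.03], "turn": 0},
  {"jaw": 0, "translation": [0, 0.07, -0.03], "turn": 0},
  {"jaw": 0, "translation": [0, 0.11, -0.03], "turn": 0},
  {"jaw": 0, "translation": [0, 0.11, -0.02], "turn": 0},
  {"jaw": 0, "translation": [0, 0.11, -0.012], "turn": 0},
  {"jaw": 0, "translation": [0, 0.11, -0.009], "turn": 0},
  {"jaw": 0, "translation": [0, 0.11, -0.009], "turn": 0},
])

```text
t: 5.38
ee_pos: [0.513, -0.1202, 0.0903]
eef_rot: [0.988, 0.152, -0.0, -0.0]
force: [0.3, -0.4, 0.1]
width: 0.0004
```

Run:
```python
from h import *
shift(T(Q,(-.022,0,.087))[0])
```

```text
t 5.375 ee [ 0.513  -0.1202  0.0903] f [ 0.31 -0.37  0.05] w 0.0004031613100362166 yaw 17.495890534911666 -> shift mm [-0.4  1.1  3.3] turn 0.09589053491166766
```

drive_tool([
  {"jaw": 0, "translation": [0, 0.001, 0.002], "turn": 0},
  {"jaw": 0, "translation": [0, 0.001, 0.003], "turn": 0},
  {"jaw": 0, "translation": [0, 0.001, 0.004], "turn": 0},
  {"jaw": 0, "translation": [0, 0.001, 0.004], "turn": 0},
])

```text
t: 5.88
ee_pos: [0.514, -0.1221, 0.0871]
eef_rot: [0.988, 0.152, 0.0, 0.0]
force: [-0.1, 0.9, 2.1]
width: 0.0003
```

drive_tool([
  {"jaw": 0, "translation": [0, 0, 0.001], "turn": 0},
  {"jaw": 0, "translation": [0, 0, 0.001], "turn": 0},
])

```text
t: 6.12
ee_pos: [0.5141, -0.1222, 0.0868]
eef_rot: [0.988, 0.152, 0.0, 0.0]
force: [-4.1, 1.2, 9.7]
width: 0.0004
```

The middle bolt is tight: about 10 N at z = 0.087 with no give. The right-hand bolt is next.

drive_tool([
  {"jaw": 0, "translation": [0, 0, -0.023], "turn": 0},
  {"jaw": 0, "translation": [0, 0.03, -0.03], "turn": 0},
  {"jaw": 0, "translation": [0, 0.07, -0.03], "turn": 0},
  {"jaw": 0, "translation": [0, 0.11, -0.03], "turn": 0},
  {"jaw": 0, "translation": [0, 0.11, -0.018], "turn": 0},
  {"jaw": 0, "translation": [0, 0.11, -0.01], "turn": 0},
  {"jaw": 0, "translation": [0, 0.11, -0.006], "turn": 0},
  {"jaw": 0, "translation": [0, 0.11, -0.006], "turn": 0},
])

```text
t: 7.12
ee_pos: [0.5463, -0.226, 0.0912]
eef_rot: [0.988, 0.152, -0.0, -0.0]
force: [-0.9, -0.0, -0.6]
width: 0.0003
```

Run:
```python
from h import *
shift(T(Q,(-.022,-.11,.087))[0])
```

```text
t 7.125 ee [ 0.5463 -0.226   0.0912] f [-0.85 -0.01 -0.56] w 0.00034464263393928836 yaw 17.49035732882121 -> shift mm [-0.5  0.2  4.2] turn 0.09035732882121295
```

drive_tool([
  {"jaw": 0, "translation": [0, 0, 0.002], "turn": 0},
  {"jaw": 0, "translation": [0, 0, 0.003], "turn": 0},
  {"jaw": 0, "translation": [0, 0, 0.004], "turn": 0},
  {"jaw": 0, "translation": [0, 0, 0.005], "turn": 0},
  {"jaw": 0, "translation": [0, 0, 0.005], "turn": 0},
])

```text
t: 7.75
ee_pos: [0.5468, -0.2271, 0.0871]
eef_rot: [0.988, 0.152, 0.0, 0.0]
force: [-0.3, 0.0, 2.8]
width: 0.0
```

drive_tool([
  {"jaw": 0, "translation": [0, 0, 0.001], "turn": 0},
  {"jaw": 0, "translation": [0, 0, 0.001], "turn": 0},
])

```text
t: 8.0
ee_pos: [0.547, -0.2272, 0.0868]
eef_rot: [0.988, 0.152, 0.0, 0.0]
force: [-4.5, 2.4, 9.8]
width: 0.0003
```

The right bolt is tight too. I'll go back to the left cover with the gripper open.

drive_tool([
  {"jaw": 0, "translation": [0, 0, -0.03], "turn": 0},
  {"jaw": 0.09, "translation": [0, -0.03, -0.055], "turn": 0},
  {"jaw": 0.09, "translation": [0, -0.07, -0.055], "turn": 0},
  {"jaw": 0.09, "translation": [0, -0.11, -0.055], "turn": 0},
  {"jaw": 0.09, "translation": [0, -0.15, -0.055], "turn": 0},
  {"jaw": 0.09, "translation": [0, -0.19, -0.055], "turn": 0},
  {"jaw": 0.09, "translation": [0, -0.22, -0.055], "turn": 0},
  {"jaw": 0.09, "translation": [0, -0.22, -0.055], "turn": 0},
  {"jaw": 0.09, "translation": [0, -0.22, -0.05], "turn": 0},
  {"jaw": 0.09, "translation": [0, -0.22, -0.05], "turn": 0},
])

```text
t: 9.25
ee_pos: [0.4807, -0.018, 0.135]
eef_rot: [0.989, 0.151, -0.001, -0.0]
force: [-0.8, -0.4, -0.1]
width: 0.0855
```

Run:
```python
from h import *
for n in("scene",):
    im=read_camera(n)[:,:,::-1]; s=readout.state(); u=proj(n,s["ee_pos"])[0]; b=proj(n,T(Q,(-.021,.11,.05)))[0]; print(n,u,b)
    x0,y0=int(b[0]-60),int(b[1]-70); print(x0,y0)
    cv2.imwrite(f"pics/{n}3.png",cv2.resize(im[y0:y0+120,x0:x0+120],None,fx=5,fy=5,interpolation=cv2.INTER_CUBIC))
shift(T(Q,(-.021,.11,.051))[0])
```

```text
scene [278.09445228 193.35122117] [281.95425716 216.45252194]
221 146
t 9.3 ee [ 0.4808 -0.0179  0.1353] f [-0.04  0.36  0.76] w 0.08842075380312608 yaw 17.36374517342362 -> shift mm [ 0.9 -1.6 84.3] turn -0.03625482657637846
```

View pics/scene3.png

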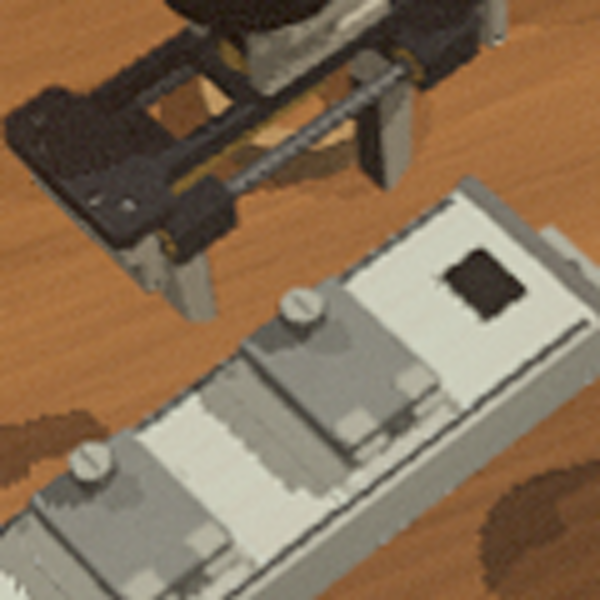

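The open fingers sit at about (258,208) and (300,182), straddling the left cover's width. I'll descend around it.

drive_tool([
  {"jaw": 0.09, "translation": [0.001, -0.0015, 0.02], "turn": 0},
  {"jaw": 0.09, "translation": [0.001, -0.0015, 0.04], "turn": 0},
  {"jaw": 0.09, "translation": [0.001, -0.0015, 0.06], "turn": 0},
  {"jaw": 0.09, "translation": [0.001, -0.0015, 0.072], "turn": 0},
  {"jaw": 0.09, "translation": [0.001, -0.0015, 0.08], "turn": 0},
  {"jaw": 0.09, "translation": [0.001, -0.0015, 0.083], "turn": 0},
  {"jaw": 0.09, "translation": [0.001, -0.0015, 0.083], "turn": 0},
  {"jaw": 0.09, "translation": [0.001, -0.0015, 0.083], "turn": 0},
])

```text
t: 10.3
ee_pos: [0.4818, -0.0155, 0.0534]
eef_rot: [0.988, 0.152, 0.0, 0.0]
force: [-0.7, -0.3, 0.3]
width: 0.09
```

Run:
```python
from h import *
shift(T(Q,(-.021,.11,.051))[0])
```

```text
t 10.3 ee [ 0.4818 -0.0155  0.0534] f [-0.71 -0.34  0.33] w 0.09001444606416752 yaw 17.43473354978419 -> shift mm [-0.9  0.4  2.4] turn 0.03473354978419252
```

drive_tool([
  {"jaw": 0.06, "translation": [-0.001, 0.0005, 0.002], "turn": 0},
  {"jaw": 0.04, "translation": [-0.001, 0.0005, 0.002], "turn": 0},
  {"jaw": 0.04, "translation": [-0.001, 0.0005, 0.002], "turn": 0},
  {"jaw": 0.04, "translation": [-0.001, 0.0005, 0.002], "turn": 0},
  {"jaw": 0.04, "translation": [-0.001, 0.0005, 0.002], "turn": 0},
  {"jaw": 0.04, "translation": [-0.001, 0.0005, 0.002], "turn": 0},
], squeeze=15)

```text
t: 11.05
ee_pos: [0.4805, -0.016, 0.0508]
eef_rot: [0.988, 0.152, -0.0, -0.0]
force: [-0.6, 0.8, 0.6]
width: 0.0519
```

Run:
```python
from h import *
shift(T(Q,(-.021,.11,.051))[0])
g=np.array([-59,5.5])  # mat point rel. hinge
for th in range(0,81,5):
    t=np.radians(th); c,s=np.cos(t),np.sin(t)
    p=np.array([g[0]*c+g[1]*s, -g[0]*s+g[1]*c]); print(th,(p-g).round(1))
```

```text
t 11.05 ee [ 0.4805 -0.016   0.0508] f [-0.56  0.82  0.55] w 0.05193824379730228 yaw 17.430814300741492 -> shift mm [ 0.5  0.2 -0.2] turn 0.030814300741493383
0 [0. 0.]
5 [0.7 5.1]
10 [ 1.9 10.2]
15 [ 3.4 15.1]
20 [ 5.4 19.8]
25 [ 7.9 24.4]
30 [10.7 28.8]
35 [13.8 32.8]
40 [17.3 36.6]
45 [21.2 40.1]
50 [25.3 43.2]
55 [29.7 46. ]
60 [34.3 48.3]
65 [39.1 50.3]
70 [44.  51.8]
75 [49.  52.9]
80 [54.2 53.6]
```

The cover is gripped, with the width at 52 mm. I'll lift it along the hinge arc.

drive_tool([
  {"jaw": 0.04, "translation": [0.0007, 0, -0.005], "turn": 0},
  {"jaw": 0.04, "translation": [0.002, 0, -0.01], "turn": 0},
  {"jaw": 0.04, "translation": [0.0035, 0, -0.015], "turn": 0},
  {"jaw": 0.04, "translation": [0.0055, 0, -0.02], "turn": 0},
  {"jaw": 0.04, "translation": [0.008, 0, -0.0245], "turn": 0},
  {"jaw": 0.04, "translation": [0.0107, 0, -0.029], "turn": 0},
  {"jaw": 0.04, "translation": [0.0107, 0, -0.029], "turn": 0},
])

```text
t: 11.92
ee_pos: [0.4911, -0.0127, 0.0803]
eef_rot: [0.988, 0.152, 0.0, -0.0]
force: [-5.1, 1.1, 0.7]
width: 0.0519
```

Run:
```python
from h import *
shift(T(Q,(-.021,.11,.051))[0])
im=read_camera("scene")[:,:,::-1]
cv2.imwrite("pics/scene4.png",cv2.resize(im[146:266,221:341],None,fx=5,fy=5,interpolation=cv2.INTER_CUBIC))
```

```text
t 11.925 ee [ 0.4911 -0.0127  0.0803] f [-5.11  1.09  0.71] w 0.051872469981892405 yaw 17.43980908432329 -> shift mm [-10.6   0.2  29.3] turn 0.039809084323291444
```

View pics/scene4.png

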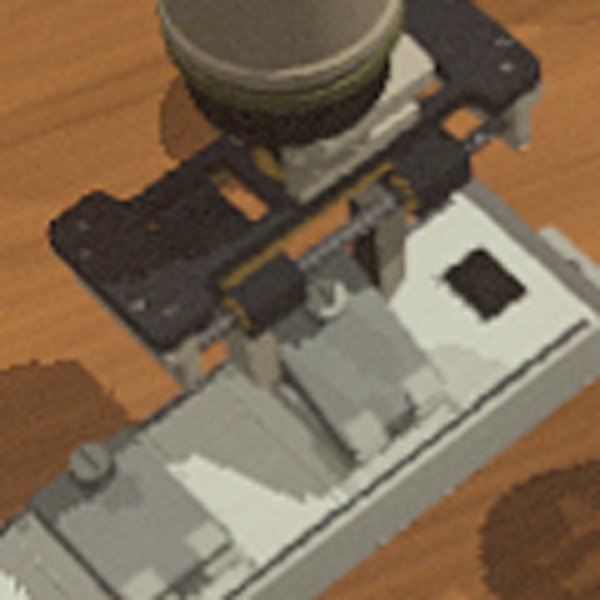

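The cover is tilted up about 30° between the fingers, with its bolt at (286,206), and the neighbouring cover is flat. I'll carry on to about 70°.

drive_tool([
  {"jaw": 0.04, "translation": [0.003, 0, -0.004], "turn": 0},
  {"jaw": 0.04, "translation": [0.0065, 0, -0.008], "turn": 0},
  {"jaw": 0.04, "translation": [0.0105, 0, -0.0115], "turn": 0},
  {"jaw": 0.04, "translation": [0.0145, 0, -0.0145], "turn": 0},
  {"jaw": 0.04, "translation": [0.019, 0, -0.017], "turn": 0},
  {"jaw": 0.04, "translation": [0.0235, 0, -0.0195], "turn": 0},
  {"jaw": 0.04, "translation": [0.0285, 0, -0.0215], "turn": 0},
  {"jaw": 0.04, "translation": [0.0335, 0, -0.023], "turn": 0},
  {"jaw": 0.04, "translation": [0.0335, 0, -0.023], "turn": 0},
  {"jaw": 0.04, "translation": [0.0335, 0, -0.023], "turn": 0},
])

```text
t: 13.22
ee_pos: [0.5234, -0.0026, 0.1035]
eef_rot: [0.988, 0.152, 0.001, -0.0]
force: [-3.7, 3.0, 2.1]
width: 0.0519
```

Run:
```python
from h import *
shift(T(Q,(-.021,.11,.051))[0])
im=read_camera("scene")[:,:,::-1]
cv2.imwrite("pics/scene5.png",cv2.resize(im[146:266,221:341],None,fx=5,fy=5,interpolation=cv2.INTER_CUBIC))
cv2.imwrite("pics/top5.png",read_camera("top")[:,:,::-1])
```

```text
t 13.225 ee [ 0.5234 -0.0026  0.1035] f [-3.74  2.98  2.14] w 0.05192826428534549 yaw 17.440913110328673 -> shift mm [-44.5   0.2  52.4] turn 0.04091311032867395
```

View pics/scene5.png

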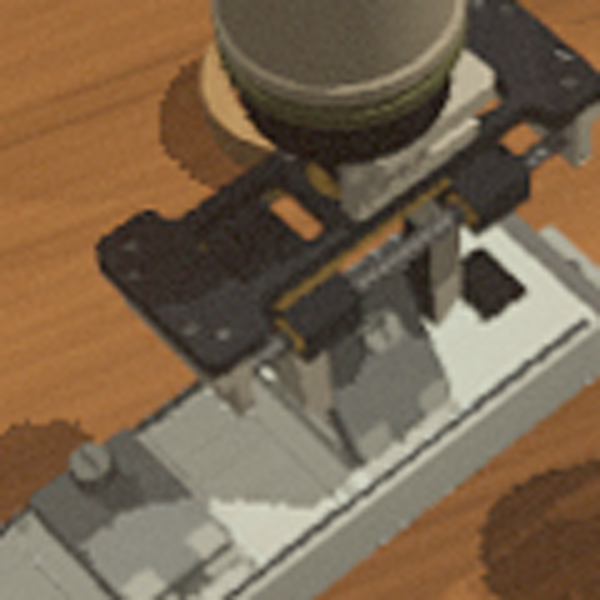

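View pics/top5.png

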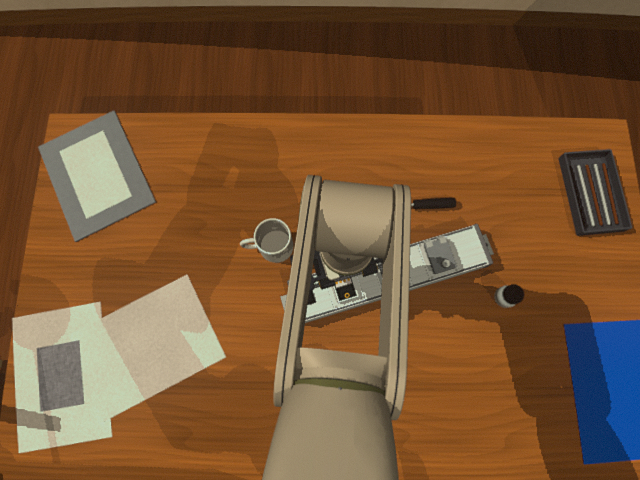

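Run:
```python
from h import *
# bias of scene cam: project shut bolt -> compare w/ measured
print("shut",proj("scene",T(Q,(-.022,.11,.087)))[0], "measured",(481/3.4+140,107/3.4+175))
for th in range(45,86,5):
    t=np.radians(th);c,s=np.cos(t),np.sin(t)
    f=lambda x,z,y=.11: T(Q,(.038+x*c+z*s, y, .063-x*s+z*c))[0]
    P=[f(-.060,.024),f(-.060,.012),f(0,.008,.084),f(0,.008,.136)]
    print(th,((proj("scene",P)-[221,146])*5).round(0).tolist())
im=cv2.imread("pics/scene5.png")[150:490,200:520]; cv2.imwrite("pics/s5z.png",cv2.resize(im,None,fx=1.75,fy=1.75))
```

```text
shut [280.40202273 206.38024526] measured (281.47058823529414, 206.47058823529412)
45 [[347.0, 306.0], [334.0, 305.0], [355.0, 464.0], [452.0, 390.0]]
50 [[355.0, 311.0], [341.0, 308.0], [356.0, 465.0], [453.0, 391.0]]
55 [[364.0, 318.0], [349.0, 312.0], [357.0, 467.0], [454.0, 393.0]]
60 [[373.0, 325.0], [357.0, 317.0], [358.0, 468.0], [454.0, 394.0]]
65 [[382.0, 333.0], [365.0, 323.0], [358.0, 469.0], [455.0, 395.0]]
70 [[392.0, 342.0], [373.0, 330.0], [359.0, 470.0], [455.0, 396.0]]
75 [[401.0, 352.0], [382.0, 337.0], [359.0, 472.0], [456.0, 398.0]]
80 [[411.0, 362.0], [391.0, 346.0], [359.0, 473.0], [456.0, 399.0]]
85 [[420.0, 373.0], [400.0, 355.0], [360.0, 474.0], [456.0, 400.0]]
```

View pics/s5z.png

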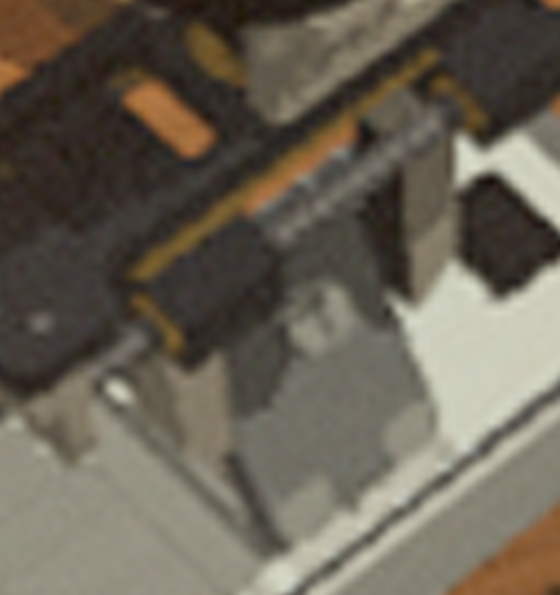

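The bolt face is at about crop (386,332), which matches an opening of about 65° (threshold 57°). I'll add a few degrees of margin and then hold.

drive_tool([
  {"jaw": 0.04, "translation": [0.003, 0, -0.001], "turn": 0},
  {"jaw": 0.04, "translation": [0.006, 0, -0.0015], "turn": 0},
  {"jaw": 0.04, "translation": [0.008, 0, -0.002], "turn": 0},
  {"jaw": 0.04, "translation": [0.008, 0, -0.002], "turn": 0},
  {"jaw": 0.04, "translation": [0.008, 0, -0.002], "turn": 0},
  {"jaw": 0.04, "translation": [0.008, 0, -0.002], "turn": 0},
  {"jaw": 0.04, "translation": [0.008, 0, -0.002], "turn": 0},
  {"jaw": 0.04, "translation": [0.008, 0, -0.002], "turn": 0},
])

```text
t: 14.32
ee_pos: [0.5306, -0.0003, 0.1052]
eef_rot: [0.988, 0.152, 0.0, -0.0]
force: [-4.6, 1.6, 0.4]
width: 0.0519
```

Run:
```python
from h import *
shift(T(Q,(-.021,.11,.051))[0])
im=read_camera("scene")[:,:,::-1]
cv2.imwrite("pics/scene6f.png",im)
cv2.imwrite("pics/scene6.png",cv2.resize(im[176:244,261:325],None,fx=8.75,fy=8.75,interpolation=cv2.INTER_CUBIC))
```

```text
t 14.325 ee [ 5.306e-01 -3.000e-04  1.052e-01] f [-4.6   1.56  0.43] w 0.05194824962202258 yaw 17.434977203827117 -> shift mm [-52.    0.3  54.1] turn 0.03497720382711833
```

View pics/scene6.png

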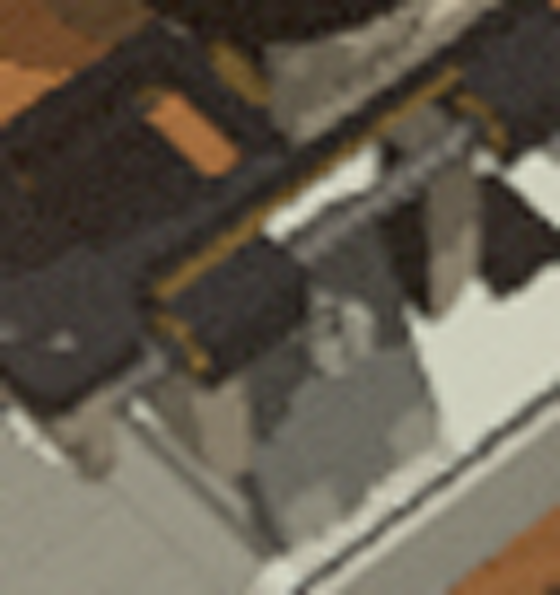

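View pics/scene6f.png

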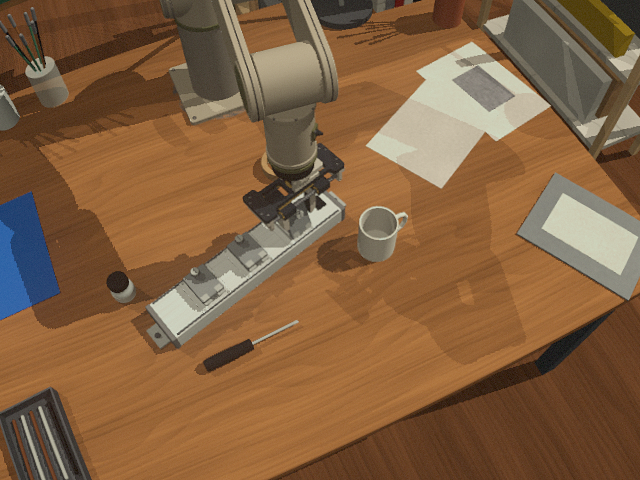

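The bolt face is now at crop (397,341), which fits about 70° open. The other two covers are flat, and the mug, ink jar and screwdriver are where they were. I'm handing in.

Run:
```python
from cell import workorder, readout
print(workorder.hand_in()); s=readout.state(); print(s["t"],s["ee_pos"],s["width"],s["force"])
```

```text
the job is handed in; nothing more can be done
None
the job is handed in; nothing more can be done
```

I tapped the three bolts from left to right, and the left-hand one (switch end) is the loose one. Its cover is now pinched by the sides and held open at about 70°. The job was handed in at about 14.4 s, and no verdict was reported.

- **Taps:** the left bolt sank about 4 mm under roughly 2 N, then stopped hard. The middle and right bolts took about 10 N with almost no movement.
- **Last checks:** the finger opening was steady at 51.9 mm, the cover's width. The 70° comes from where the bolt head appears in the scene picture; I had no direct angle reading. The other two covers looked shut, and the mug, ink jar and screwdriver looked unmoved. The arm partly hid the tape roll in that picture, but nothing went near it.
- **Disagreements:** the two cameras differed by about 4 mm on the bolt positions, so I used the average, and the taps and grasp fitted it. The lift fell about 5° short of the angle I commanded, so I added a small correction. The wrist force, with the cover held, read about 5 N. The spring's pull should be about 1.5 N, so the rest is probably the arm pushing slightly against the grip.

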